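Tip the fallen instrument stand back up against its ledge

ROBOT

A 6-joint arm with a two-finger parallel gripper is mounted at the origin on the work surface. World frame = base frame: x ahead of the robot, y to its left, z up, the work surface at z = 0. Lengths are in mm, angles in rad, forces in N, time in s.
With the tool pointing down it reaches from about 350 to 875 mm from the base axis. Payload 4.2 kg.
Tool frame: the origin (TCP) lies between the finger pads; the fingertips stand 14 mm ahead of it and the grasp point (between the pads) lies 5 mm behind it; z points along the fingers, y is the line along which they close (so a half turn about z gives the same grasp; the last joint's range is limited). The gripper opens to 85 mm and grips with 20 to 120 N. Pads are 22 mm wide; open, the fingers measure 114 mm over their backs; the gripper's body (76 mm by 85 mm) begins 54 mm behind the grasp point. The pads swing forward as they close: fully open they stand 13 mm farther back than shut.
Start: joints at [1.442, 0.385, 0.008, 0, -1.194, -0.259], TCP at [236.312, 578.581, 245.312] pointing down, gripper open.
Joint ranges: [-3.14, 3.14], [-1.21, 2.06], [-1.07, 1.41], [-3.16, 2.05], [-2.99, -0.16], [-3.1, 3.1]. Speed limits (rad/s): [2.79, 2.79, 3.14, 3.14, 3.14, 3.14].

INTERFACE

Orientations are given as a unit quaternion [x, y, z, w].
In Python, from bench import * gives the robot as it stands.
- The arm moves only by the tool carry_out, never from a script. Its argument "motion" is a list of rows, each a list of 7 numbers: the turn, a rotation vector about the tool's x, y, z in rad, then the shift along the tool's x, y, z in mm, then the opening, from -1 (shut) to 1 (fully open), so that 0 is half open. A call has 1 to 5 rows; each row is the pose to reach, as a shift and turn from the pose commanded when the call began, along the tool's axes at that moment; what a row does not reach only later rows make up. A row lasts 1/8 s, in which the tool goes at most 62.5 mm and 10.7 degrees, less where a joint would pass 70% of its speed; a pose out of reach is approached as far as the arm can. A call with a gripper value outside its range is refused whole. The fingers move at their own pace and stop on an object; the grip force is fixed at half the most. Time passes only in rows, so rows that repeat a pose let the fingers close. It gives the time, the measured TCP pose, the force, the opening and the grip force at its end, in the units of the state.
- read_state(): the state, without advancing time (a new reading comes with each control period).
- get_image(name): name is "scene" or "top"; returns a dict with "color" (420x560x3 uint8, blue, green, red), "mtx" (3x3 intrinsics, pixels), "position" and "orientation" of the camera in the world. Camera axes: x right, y down, z forward; pixel columns grow to the right and rows downward; lengths in mm; the calibration is good to about 2 mm. A picture is of the moment at which its call begins. There is no depth.
- job_done(): hands the job in; it is judged then, once.
The state is a dict: "clock": time; "joints": joint angles; "joint_vel": joint speeds; "joint_efforts": joint torques, N m; "position": TCP position; "ee_rot": TCP orientation; "contact_force": force on the tool from outside, world axes, zero at the start; "wrist_torque": the same for the moment, N m; "gripper_width": finger opening in mm; "grasp_force": force on a finger pad.
Only numpy, scipy, OpenCV 4.12 (cv2) and the standard library are available. Lean on these libraries where they do the work, as an engineer would, in place of code of your own. Each camera call takes 0.05 s, during which the arm holds its last target. There are 200 camera calls.

TASK

The instrument stand has toppled over on the bench. Tip it back up onto its square foot by raising the handle end, keeping the foot down on the bench all the while rather than picking the stand up, then slide it gently along the bench until one side of its foot sits flat against the wooden ledge. Leave it standing there by itself, and do not disturb the bucket, the plaster cast or the carton.

Things in the scene. Friction and masses are not known exactly. Their poses are not given: they have to be found in the camera images.
- stand: Loose metal stand, 170 mm tall, 0.3 to 0.65 kg: foot plate 64 x 64 x 18 mm, 12 mm rod up its middle, tray, T-bar handle. Origin: centre of the foot's underside; z along the rod to the handle, y along the T-bar, foot sides square to x and y. Starts lying level, -x side down, rod axis 32 mm up, foot towards the ledge, handle away from it.
- stand_bar (a point): Middle of the stand's round T-bar handle (16 mm thick, 90 mm long along y), 162 mm from the foot's underside; nothing is beyond it but its own 8 mm radius. Axes as the stand's. At the start the bar hangs free and level, 24 mm clear above the bench.
- stand_edge (a point): Middle of the foot's lower edge (-x side meets underside; 32 mm from the stand's origin along its -x). It starts on the bench; raising the handle tips the stand about it, and once upright the foot covers the 64 mm beyond it, towards the ledge. The stand balances about 22 degrees short of upright and goes over by itself from there. Axes as the stand's.
- stand_tray (a point): Centre of the stand's square tray plate, 64 x 64 x 6 mm, square with the foot, 88 mm from the foot's underside. While the stand lies it rests on the sides of tray and foot. Axes as the stand's. The stand's centre of mass is on the rod axis about 79 mm from the underside.
- ledge: Straight wooden ledge fixed to the bench, 260 mm long, 25 mm high, 18 mm thick, running roughly away from the robot. Origin: at bench height, in the middle of the face towards the stand. y runs along it, x points square into that face, away from the stand (roughly to the robot's left), z up. The face is the plane x = 0; the foot's centre is 32 mm in front of it (x = -0.032) when flat against it.
- bucket: Bystander: open olive metal bucket, 84 mm across, 90 mm high. Origin: centre of its underside.
- cast: Bystander: off-white plaster dental cast, 60 x 66 x 33 mm high. Origin: centre of its underside.
- carton: Bystander: closed cardboard carton, 70 x 90 x 55 mm high. Origin: centre of its underside.
There are look-alikes about, which are no part of the job. Of the things like the stand, leave any that is red; of the rest the larger one is meant.

How it is judged (in metres and radians):
At the end, for the whole second after the job is handed in: The stand rests upright on its foot on the bench (within 3 degrees), one side of the foot flat against the ledge's face on the side it started (at most 3.5 mm short of touching, 3.4 degrees off square), the foot's centre within 125 mm of the ledge's middle along it (angle between stand's own z axis and vertical below 0.05 rad and height (world z) of stand below 0.004 m and x of stand in the frame of ledge between -0.0355 and -0.028 m and y of stand in the frame of ledge between -0.125 and 0.125 m and (angle between the x axis of stand and the x axis of ledge, either way round below 0.06 rad or angle between the y axis of stand and the x axis of ledge, either way round below 0.06 rad) and linear speed of stand below 0.02 m/s).
It fails at once if the stand is picked up: its foot comes clear of the bench (underside's centre more than 60 mm up; tipping about an edge or a corner keeps it below 46 mm) (height (world z) of stand above 0.06 m).
It fails at once if the stand is rammed against the ledge with more than 30 N (contact force between stand and ledge above 30 N).
It fails at once if the bucket is shifted more than 20 mm (distance of bucket from where it was at the start of the episode above 0.02 m).
It fails at once if the cast is shifted more than 20 mm (distance of cast from where it was at the start of the episode above 0.02 m).
It fails at once if the carton is shifted more than 20 mm (distance of carton from where it was at the start of the episode above 0.02 m).
It also fails if it takes over 64 s, if anything falls off the work surface, if the arm or the gripper's body presses on something with over 40 N, if the wrist force passes 120 N, or if a joint passes its speed limit or range.

## Working session

There is one attempt and no reset: what is moved stays moved. The work goes in short steps, Python scripts to look and compute and a tool call to move; the robot and the scene stay as the last step left them, time stands still between calls to the robot, and variables do not carry over. Pictures are saved under pics/ and viewed, at most 10 in all, crops included, and the job is handed in when it is done.

Besides the shell and the picture viewer there is one more tool, called as a command line: name --pt "numbers of a row" for each row, then --argument value for the rest. carry_out: Moves the arm, as the interface text tells. Its arguments: {"type":"object","properties":{"motion":{"type":"array"}},"required":["motion"]}

```bash
mkdir -p pics; ls; python3 - <<'E'
from bench import *
import cv2
for n in("scene","top"):
    d=get_image(n);cv2.imwrite(f"pics/{n}0.png",d["color"]);print(n,d["mtx"],d["position"],d["orientation"])
print(read_state())
E
```

```text
pics
scene [[531.84886101   0.         282.17713085]
 [  0.         531.84886101 216.97665947]
 [  0.           0.           1.        ]] [1284.02307063 -557.5331732  1012.80797822] [ 0.81755683  0.4399811  -0.17695808 -0.3266547 ]
top [[498.42567547   0.         283.90139284]
 [  0.         498.42567547 212.69446336]
 [  0.           0.           1.        ]] [ 349.92317189  -28.03793644 1265.46154587] [ 0.71079238 -0.69935158  0.05932662 -0.04649634]
{'clock': 0.1, 'joints': array([ 1.44160850e+00,  3.85477668e-01,  6.78676588e-03, -3.91896347e-04,
       -1.19400533e+00, -2.58607326e-01]), 'joint_vel': array([-0.00098385, -0.00113363,  0.00250551,  0.00167803, -0.0001535 ,
        0.00277759]), 'joint_efforts': array([-3.73972143e-04, -3.93320847e+01,  1.88928437e+01,  4.19795662e+00,
       -2.59537970e-03,  5.14965691e-06]), 'position': array([236.14704142, 578.15177578, 244.34804664]), 'ee_rot': array([ 9.81246299e-01, -1.92755711e-01, -1.20324224e-04,  9.59744168e-04]), 'contact_force': array([-0.81379671,  0.66748441, -0.13498066]), 'wrist_torque': array([-0.03081837, -0.00894908, -0.03368868]), 'grasp_force': 0.0, 'gripper_width': 85.18378808605061}
```

View pics/scene0.png

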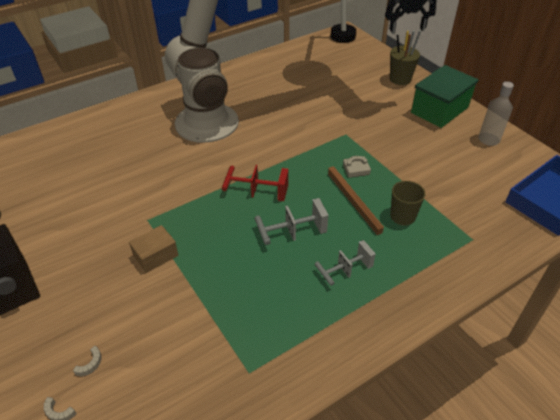

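View pics/top0.png

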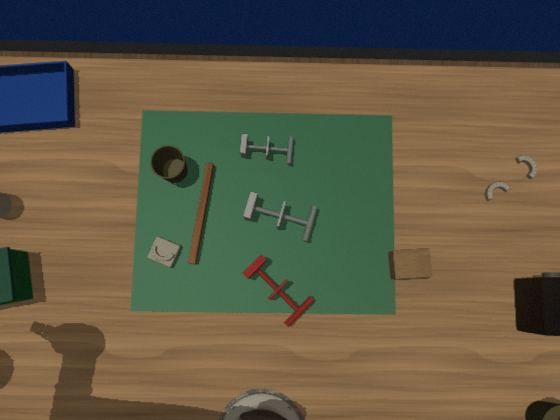

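Stand-like things in the top view: a red one (279,290), a small grey one (268,148) and a large grey one (281,215). The task means the large grey at (281,215); the ledge runs (209,165)–(193,262). I'll check that choice in a crop and measure.

```bash
cat > h.py <<'E'
from bench import *
import cv2, numpy as np
from scipy.spatial.transform import Rotation as R
def ray(d,uv):
    uv=np.atleast_2d(uv).astype(float)
    v=np.c_[uv,np.ones(len(uv))]@np.linalg.inv(d["mtx"]).T
    return np.array(d["position"]),R.from_quat(d["orientation"]).apply(v)
def onplane(d,uv,z):
    p,v=ray(d,uv); return p+v*((z-p[2])/v[:,2])[:,None]
def proj(d,P):
    q=R.from_quat(d["orientation"]).inv().apply(np.atleast_2d(P)-d["position"])@d["mtx"].T
    return q[:,:2]/q[:,2:]
E
python3 - <<'E'
from h import *
d=get_image("top");im=d["color"]
c=im[140:280,140:340];cv2.imwrite("pics/crop1.png",cv2.resize(c,None,fx=4,fy=4,interpolation=cv2.INTER_CUBIC))
hsv=cv2.cvtColor(im,cv2.COLOR_BGR2HSV)
g=((hsv[...,1]<60)&(hsv[...,2]>60)).astype(np.uint8);g[:, :225]=0
o=((hsv[...,0]<18)&(hsv[...,1]>110)&(hsv[...,2]>50)).astype(np.uint8)
o[:155]=0;o[270:]=0;o[:,:187]=0;o[:,216:]=0
for nm,m,z in(("grey",g[100:320,:380],0),("ledge",o,25)):
    mm=np.zeros(im.shape[:2],np.uint8)
    if nm=="grey": mm[100:320,:380]=m
    else: mm=m
    for c in cv2.findContours(mm,0,2)[0]:
        if cv2.contourArea(c)<80: continue
        r=cv2.minAreaRect(c);b=cv2.boxPoints(r);print(nm,cv2.contourArea(c),r,'\n',b.round(1).tolist(),'\n',onplane(d,b,25 if nm=="ledge" else 32).round(1).tolist())
E
```

```text
grey 655.5 ((279.0780029296875, 214.07342529296875), (69.7297592163086, 36.11005401611328), 16.699243545532227) 
 [[240.5, 221.3000030517578], [250.89999389648438, 186.8000030517578], [317.70001220703125, 206.8000030517578], [307.29998779296875, 241.39999389648438]] 
 [[512.6, 58.8, 32.0], [600.9, 35.1, 32.0], [552.8, -133.6, 32.0], [465.3, -108.2, 32.0]]
grey 355.0 ((266.0122985839844, 147.86476135253906), (52.32966232299805, 26.34589958190918), 5.19442892074585) 
 [[238.8000030517578, 158.60000610351562], [241.10000610351562, 132.39999389648438], [293.29998779296875, 137.10000610351562], [290.8999938964844, 163.39999389648438]] 
 [[673.2, 67.6, 32.0], [742.4, 63.5, 32.0], [732.6, -70.2, 32.0], [663.4, -65.0, 32.0]]
ledge 610.5 ((200.64678955078125, 212.84719848632812), (7.154804706573486, 101.7833480834961), 10.154267311096191) 
 [[188.1999969482422, 262.29998779296875], [206.10000610351562, 162.10000610351562], [213.10000610351562, 163.39999389648438], [195.1999969482422, 263.6000061035156]] 
 [[409.2, 185.5, 25.0], [664.2, 151.0, 25.0], [661.2, 133.0, 25.0], [406.4, 168.1, 25.0]]
```

View pics/crop1.png

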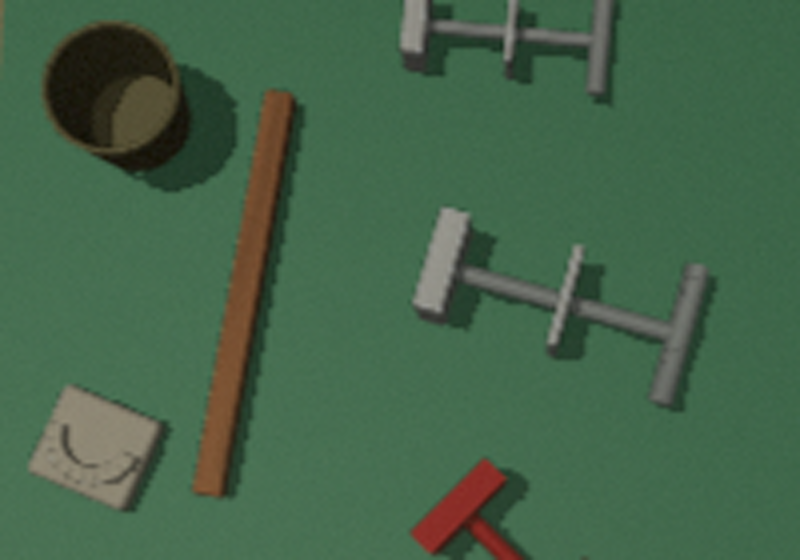

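The crop confirms the large grey stand: foot top around crop (443,262), rod to (668,333), and bar ends (697,268)/(663,400). The ledge, bucket and cast are clear of the slide path. Next I'll work out the geometry.

```bash
python3 - <<'E'
from h import *
d=get_image("top");im=d["color"]
f=lambda a:np.array(a)/4+140-.4
bar=onplane(d,f([(697,268),(663,400)]),33);print("bar ends",bar.round(1),np.linalg.norm(bar[0]-bar[1]),"mid",bar.mean(0))
foot=onplane(d,f([(444,207),(470,213),(440,318),(413,308)]),64);print("foot top",foot.round(1),foot.mean(0))
rod=onplane(d,f([(465,272),(668,333)]),34);print("rod",rod.round(1))
zs=bar.mean(0)-foot.mean(0);print("len bar->foot centre (153 exp)",np.hypot(*zs[:2]),np.degrees(np.arctan2(zs[1],zs[0])))
bd=bar[0]-bar[1];print("bar dir",np.degrees(np.arctan2(bd[1],bd[0])))
rd=rod[1]-rod[0];print("rod dir",np.degrees(np.arctan2(rd[1],rd[0])))
hsv=cv2.cvtColor(im,cv2.COLOR_BGR2HSV)
o=((hsv[...,0]<18)&(hsv[...,1]>110)&(hsv[...,2]>50)).astype(np.uint8);pts=[]
for r in range(172,256):
    x=np.where(o[r,185:220])[0]
    if len(x):pts.append((185+x.max()+.5,r))
P=onplane(d,pts,25)[:,:2]
vx,vy,x0,y0=cv2.fitLine(P.astype(np.float32),cv2.DIST_HUBER,0,.01,.01).ravel()
a=np.degrees(np.arctan2(vy,vx));print("ledge face line",vx,vy,x0,y0,a,a%180)
s=read_state();print(R.from_quat(s["ee_rot"]).as_matrix().round(3))
E
```

```text
bar ends [[ 552.9 -124.    33. ]
 [ 469.5 -103.3   33. ]] 85.91992034595854 mid [ 511.22351755 -113.66496537   33.        ]
foot top [[582.9  33.8  64. ]
 [579.5  17.8  64. ]
 [514.2  34.6  64. ]
 [520.1  51.1  64. ]] [549.17054182  34.34840603  64.        ]
rod [[ 547.6   21.3   34. ]
 [ 511.4 -106.    34. ]]
len bar->foot centre (153 exp) 152.80031009661892 -104.37953408404805
bar dir -13.905813545115542
rod dir -105.89179984807414
ledge face line 0.99038017 -0.13837297 530.9152 150.99408 -7.9537077 172.0463
[[ 0.926 -0.378 -0.   ]
 [-0.378 -0.926 -0.001]
 [ 0.     0.001 -1.   ]]
```

```bash
cat > plan.py <<'E'
from h import *
import json,os
def load():
    if os.path.exists("cmd.json"):
        c=json.load(open("cmd.json"));return np.array(c[0]),R.from_quat(c[1])
    return np.array([236.312,578.581,245.312]),R.from_quat([0.981246,-0.192757,0,0])
def save(p,r): json.dump([p.tolist(),r.as_quat().tolist()],open("cmd.json","w"))
def plan(targets,g):
    """targets: list of (tcp position, Rotation), one per row; prints calls of 5 rows, saves the final command"""
    p0,r0=load()
    for k in range(0,len(targets),5):
        rows=[]
        for p,r in targets[k:k+5]:
            rows.append([round(float(v),3) for v in (r0.inv()*r).as_rotvec()]+[round(float(v),1) for v in r0.inv().apply(p-p0)]+[g])
        print(json.dumps(rows))
        q=rows[-1]; p0,r0=p0+r0.apply(q[3:6]),r0*R.from_rotvec(q[:3])
    save(p0,r0)
def interp(p1,r1,n):
    p0,r0=load();dr=(r0.inv()*r1).as_rotvec()
    return [(p0+(p1-p0)*i/n,r0*R.from_rotvec(dr*i/n)) for i in range(1,n+1)]
YAW=np.radians(-104.2)
E0=np.array([551.3,43.2,0])   # edge
def toolrot(tilt,yaw=YAW):
    h=np.array([np.cos(yaw),np.sin(yaw),0]);z=np.array([0,0,-1.]);y=np.cross(z,h)
    return R.from_matrix(np.c_[h,y,z])*R.from_rotvec([0,np.radians(tilt),0])
def grasp_tcp(g,r): return g+r.apply([0,0,5])
E
python3 - <<'E'
from plan import *
h=np.array([np.cos(YAW),np.sin(YAW),0]);G=E0+125*h+[0,0,33]
r=toolrot(-30);p=grasp_tcp(G,r)-r.apply([0,0,110]);print(p)
plan(interp(p,r,15),0.3)
E
```

```text
[ 507.75793901 -128.87654961  123.9326674 ]
[[0.025, -0.029, 0.093, 34.6, 36.8, 8.1, 0.3], [0.05, -0.057, 0.186, 69.2, 73.6, 16.2, 0.3], [0.075, -0.086, 0.279, 103.8, 110.4, 24.3, 0.3], [0.1, -0.115, 0.372, 138.4, 147.3, 32.4, 0.3], [0.125, -0.143, 0.465, 173.0, 184.1, 40.5, 0.3]]
[[0.024, -0.029, 0.093, 48.0, 17.6, -1.4, 0.3], [0.049, -0.058, 0.186, 96.0, 35.2, -2.9, 0.3], [0.074, -0.086, 0.279, 144.0, 52.8, -4.3, 0.3], [0.099, -0.115, 0.372, 192.0, 70.5, -5.7, 0.3], [0.124, -0.144, 0.465, 240.0, 88.1, -7.1, 0.3]]
[[0.025, -0.028, 0.093, 49.9, -6.3, -9.3, 0.3], [0.05, -0.057, 0.186, 99.8, -12.6, -18.7, 0.3], [0.075, -0.086, 0.279, 149.7, -19.0, -28.0, 0.3], [0.1, -0.114, 0.372, 199.6, -25.3, -37.4, 0.3], [0.125, -0.143, 0.466, 249.5, -31.6, -46.7, 0.3]]
```

carry_out --pt "0.025 -0.029 0.093 34.6 36.8 8.1 0.3" --pt "0.05 -0.057 0.186 69.2 73.6 16.2 0.3" --pt "0.075 -0.086 0.279 103.8 110.4 24.3 0.3" --pt "0.1 -0.115 0.372 138.4 147.3 32.4 0.3" --pt "0.125 -0.143 0.465 173.0 184.1 40.5 0.3"

```text
clock: 0.82
position: [327.1, 341.1, 204.7]
ee_rot: [0.906, -0.414, -0.058, -0.075]
contact_force: [1.1, 0.1, -0.0]
gripper_width: 55.6
grasp_force: 0.0
```

carry_out --pt "0.024 -0.029 0.093 48.0 17.6 -1.4 0.3" --pt "0.049 -0.058 0.186 96.0 35.2 -2.9 0.3" --pt "0.074 -0.086 0.279 144.0 52.8 -4.3 0.3" --pt "0.099 -0.115 0.372 192.0 70.5 -5.7 0.3" --pt "0.124 -0.144 0.465 240.0 88.1 -7.1 0.3"

```text
clock: 1.45
position: [417.8, 105.5, 164.5]
ee_rot: [0.773, -0.607, -0.112, -0.145]
contact_force: [1.6, -0.1, 0.6]
gripper_width: 55.5
grasp_force: 0.0
```

carry_out --pt "0.025 -0.028 0.093 49.9 -6.3 -9.3 0.3" --pt "0.05 -0.057 0.186 99.8 -12.6 -18.7 0.3" --pt "0.075 -0.086 0.279 149.7 -19.0 -28.0 0.3" --pt "0.1 -0.114 0.372 199.6 -25.3 -37.4 0.3" --pt "0.125 -0.143 0.466 249.5 -31.6 -46.7 0.3"

```text
clock: 2.08
position: [508.4, -130.6, 123.6]
ee_rot: [-0.592, 0.763, 0.159, 0.205]
contact_force: [0.5, -0.1, 0.3]
gripper_width: 55.4
grasp_force: 0.0
```

carry_out --pt "0 0 0 0 0 25 0.3" --pt "0 0 0 0 0 50 0.3" --pt "0 0 0 0 0 70 0.3" --pt "0 0 0 0 0 70 0.3"

```text
clock: 2.58
position: [515.7, -94.1, 62.1]
ee_rot: [-0.593, 0.762, 0.16, 0.203]
contact_force: [0.1, -0.2, 0.2]
gripper_width: 55.4
grasp_force: 0.0
```

```bash
python3 - <<'E'
from plan import *
p,r=load();save(p+r.apply([0,0,70]),r)
a=get_image("scene")["color"][150:310,200:400];b=get_image("top")["color"][130:290,190:390]
cv2.imwrite("pics/p2.png",np.hstack([cv2.resize(x,(400,320),interpolation=cv2.INTER_CUBIC) for x in(a,b)]))
s=read_state();print(load()[0],s["position"],s["joints"].round(2))
E
```

```text
[516.35163425 -94.95991487  63.31801368] [516.77123907 -94.96597984  63.70389659] [-0.21  0.49 -0.22 -0.66 -0.95  0.38]
```

View pics/p2.png

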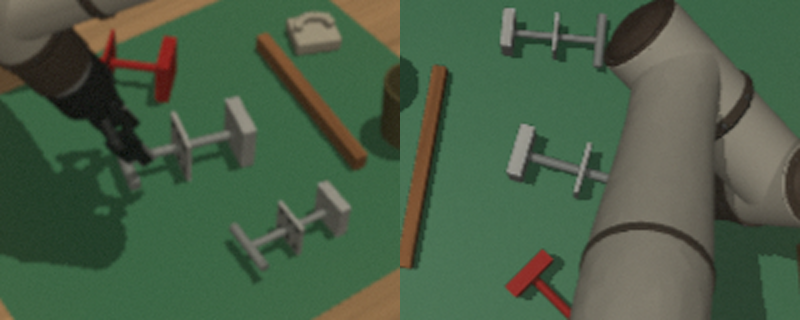

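The left half shows the gripper coming down over the rod near the bar, at about (130,150), between bar and tray. The red and small stands are clear. I'll descend and grip.

carry_out --pt "0 0 0 0 0 15 0.3" --pt "0 0 0 0 0 30 0.3" --pt "0 0 0 0 0 40 0.3" --pt "0 0 0 0 0 40 0.3"

```text
clock: 3.18
position: [520.8, -75.0, 27.6]
ee_rot: [-0.593, 0.762, 0.16, 0.203]
contact_force: [1.1, -0.3, 0.1]
gripper_width: 55.4
grasp_force: 0.0
```

carry_out --pt "0 0 0 0 0 0 -1" --pt "0 0 0 0 0 0 -1" --pt "0 0 0 0 0 0 -1" --pt "0 0 0 0 0 0 -1" --pt "0 0 0 0 0 0 -1"

```text
clock: 3.8
position: [521.8, -75.9, 29.1]
ee_rot: [-0.593, 0.762, 0.158, 0.204]
contact_force: [0.2, -1.3, 2.6]
gripper_width: 10.2
grasp_force: 58.4
```

```bash
python3 - <<'E'
from plan import *
p,r=load();save(p+r.apply([0,0,40]),r)
s=read_state();print(load()[0],s["position"],s["gripper_width"],s["grasp_force"],s["contact_force"],s["wrist_torque"])
d=get_image("top");cv2.imwrite("pics/tmp.png",d["color"])
E
```

```text
[521.25966852 -75.57887489  28.67286267] [521.75668377 -75.87729106  29.13438044] 10.202811148039853 58.38832139968872 [ 0.23821236 -1.33598939  2.61521434] [-0.88397057  0.12594875 -0.10740744]
```

```bash
cat >> plan.py <<'E'
def tip(a,n,lift=0):
    p0,r0=load();out=[]
    y=r0.apply([0,1,0])
    for i in range(1,n+1):
        q=R.from_rotvec(y*np.radians(a*i/n));out.append((E0+q.apply(p0-E0)+[0,0,lift*i/n],q*r0))
    return out
E
python3 - <<'E'
from plan import *
plan(tip(60,15,1),-1)
print(load()[0])
E
```

```text
[[-0.0, 0.07, -0.0, -6.3, 0.0, -6.3, -1], [0.0, 0.14, 0.0, -12.9, 0.0, -12.1, -1], [-0.0, 0.209, -0.0, -20.0, 0.0, -17.4, -1], [0.0, 0.279, 0.0, -27.4, 0.0, -22.2, -1], [0.0, 0.349, -0.0, -35.1, 0.0, -26.5, -1]]
[[-0.0, 0.07, 0.0, -6.3, 0.0, -6.3, -1], [-0.0, 0.14, -0.0, -12.9, 0.0, -12.1, -1], [-0.0, 0.21, 0.0, -20.0, 0.0, -17.4, -1], [0.0, 0.279, -0.0, -27.4, 0.0, -22.2, -1], [-0.0, 0.349, -0.0, -35.1, 0.0, -26.5, -1]]
[[0.0, 0.07, -0.0, -6.2, 0.0, -6.3, -1], [-0.0, 0.14, 0.0, -12.8, 0.0, -12.1, -1], [-0.0, 0.21, -0.0, -19.8, 0.0, -17.4, -1], [-0.0, 0.279, -0.0, -27.2, 0.0, -22.2, -1], [-0.0, 0.349, -0.0, -34.9, 0.0, -26.5, -1]]
[542.43140551   7.87590958 121.39137773]
```

carry_out --pt "0 0.07 0 -6.3 0 -6.3 -1" --pt "0 0.14 0 -12.9 0 -12.1 -1" --pt "0 0.209 0 -20.0 0 -17.4 -1" --pt "0 0.279 0 -27.4 0 -22.2 -1" --pt "0 0.349 0 -35.1 0 -26.5 -1"

```text
clock: 4.47
position: [525.5, -59.4, 69.4]
ee_rot: [-0.612, 0.786, 0.052, 0.068]
contact_force: [0.3, -4.6, 0.4]
gripper_width: 9.8
grasp_force: 58.8
```

```bash
python3 - <<'E'
from plan import *
a=get_image("scene")["color"][130:290,220:420]
cv2.imwrite("pics/p3.png",cv2.resize(a,(800,640//1),interpolation=cv2.INTER_CUBIC)[:600])
s=read_state();print(s["position"],s["grasp_force"],s["contact_force"],s["wrist_torque"])
E
```

```text
[526.01022397 -57.92703742  70.26195408] 59.04335975646973 [-0.37612563 -1.51705012  0.20677839] [-1.0004134  -0.02466903 -0.14848045]
```

View pics/p3.png

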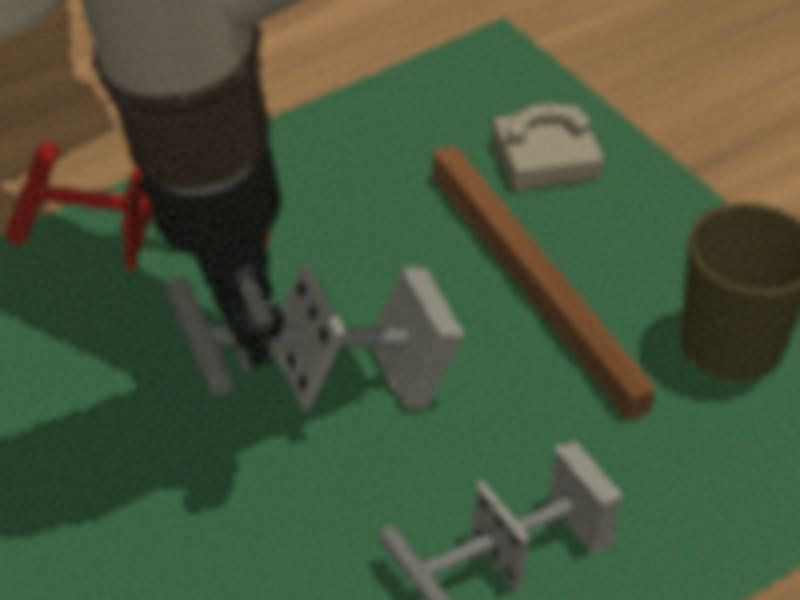

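The stand is tipped about 20°, with the fingers at (255,330) between tray and bar and the foot's lower edge still on the bench at (415,405). I'll continue.

carry_out --pt "0 0.07 0 -6.3 0 -6.3 -1" --pt "0 0.14 0 -12.9 0 -12.1 -1" --pt "0 0.21 0 -20.0 0 -17.4 -1" --pt "0 0.279 0 -27.4 0 -22.2 -1" --pt "0 0.349 0 -35.1 0 -26.5 -1"

```text
clock: 5.15
position: [532.7, -30.1, 101.5]
ee_rot: [-0.612, 0.786, -0.054, -0.07]
contact_force: [0.3, -0.9, -0.2]
gripper_width: 10.1
grasp_force: 58.9
```

carry_out --pt "0 0.07 0 -6.2 0 -6.3 -1" --pt "0 0.14 0 -12.8 0 -12.1 -1" --pt "0 0.21 0 -19.8 0 -17.4 -1" --pt "0 0.279 0 -27.2 0 -22.2 -1" --pt "0 0.349 0 -34.9 0 -26.5 -1"

```text
clock: 5.78
position: [542.6, 7.8, 122.4]
ee_rot: [-0.593, 0.762, -0.159, -0.205]
contact_force: [0.6, -0.1, 4.9]
gripper_width: 9.8
grasp_force: 59.1
```

```bash
python3 - <<'E'
from plan import *
a=get_image("scene")["color"][110:270,220:420];b=get_image("top")["color"][130:290,190:390]
cv2.imwrite("pics/p4.png",np.hstack([cv2.resize(x,(400,320),interpolation=cv2.INTER_CUBIC) for x in(a,b)]))
s=read_state();print(load()[0],s["position"],s["contact_force"],s["wrist_torque"],s["joints"])
plan(tip(30,10,0),-1)
E
```

```text
[542.43140551   7.87590958 121.39137773] [543.07395499   8.3826917  122.49180858] [-0.7521031  -1.28499802  8.26913049] [-0.24518531 -0.01183566 -0.03118255] [ 0.49419999  0.49059252 -0.41784255  0.43441841 -1.07908644 -1.02843461]
[[0.0, 0.052, -0.0, -4.7, 0.0, -4.7, -1], [0.0, 0.105, -0.0, -9.6, -0.0, -9.2, -1], [-0.0, 0.157, -0.0, -14.7, -0.0, -13.4, -1], [-0.0, 0.209, 0.0, -20.1, 0.0, -17.3, -1], [-0.0, 0.262, -0.0, -25.6, 0.0, -20.9, -1]]
[[0.0, 0.052, -0.0, -4.7, -0.0, -4.7, -1], [0.0, 0.105, 0.0, -9.6, -0.0, -9.2, -1], [0.0, 0.157, -0.0, -14.8, 0.0, -13.4, -1], [-0.0, 0.209, 0.0, -20.1, -0.0, -17.3, -1], [0.0, 0.262, 0.0, -25.7, -0.0, -20.9, -1]]
```

View pics/p4.png

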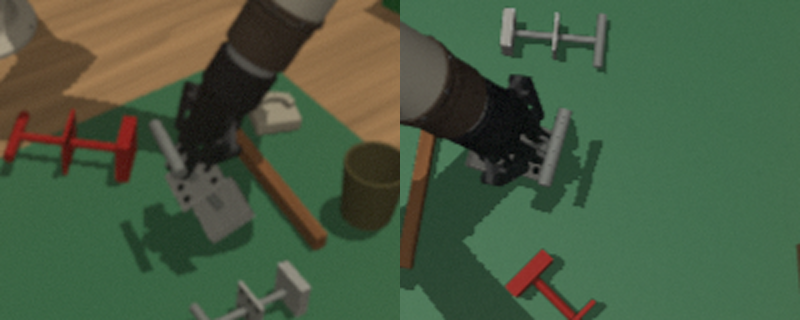

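Tipped about 60° and on course (left half: bar at (168,148), foot at (222,208)). There is a slight downward press of 8 N, so I'll add 2.5 mm of lift to the rest of the arc.

```bash
python3 - <<'E'
from plan import *
p,r=tip(-30,1)[0];save(p,r);print(p)
plan(tip(30,10,2.5),-1);print(load()[0])
E
```

```text
[542.43639798   7.89562936 121.3474974 ]
[[-0.0, 0.052, 0.0, -4.5, 0.0, -4.9, -1], [0.0, 0.105, -0.0, -9.3, 0.0, -9.6, -1], [-0.0, 0.157, -0.0, -14.3, 0.0, -14.0, -1], [0.0, 0.209, -0.0, -19.6, 0.0, -18.1, -1], [-0.0, 0.262, 0.0, -25.0, 0.0, -22.0, -1]]
[[-0.0, 0.052, 0.0, -4.5, 0.0, -4.9, -1], [-0.0, 0.105, 0.0, -9.2, 0.0, -9.5, -1], [-0.0, 0.157, 0.0, -14.2, 0.0, -13.9, -1], [-0.0, 0.209, 0.0, -19.4, 0.0, -18.0, -1], [-0.0, 0.262, -0.0, -24.7, 0.0, -21.8, -1]]
[558.54125508  71.41842696 125.81595142]
```

carry_out --pt "0 0.052 0 -4.5 0 -4.9 -1" --pt "0 0.105 0 -9.3 0 -9.6 -1" --pt "0 0.157 0 -14.3 0 -14.0 -1" --pt "0 0.209 0 -19.6 0 -18.1 -1" --pt "0 0.262 0 -25.0 0 -22.0 -1"

```text
clock: 6.5
position: [550.8, 39.8, 128.6]
ee_rot: [-0.567, 0.729, -0.235, -0.303]
contact_force: [0.2, 1.3, 3.9]
gripper_width: 10.0
grasp_force: 59.2
```

carry_out --pt "0 0.052 0 -4.5 0 -4.9 -1" --pt "0 0.105 0 -9.2 0 -9.5 -1" --pt "0 0.157 0 -14.2 0 -13.9 -1" --pt "0 0.157 0 -14.2 0 -13.9 -1"

```text
clock: 7.0
position: [556.1, 59.9, 128.0]
ee_rot: [-0.548, 0.702, -0.279, -0.359]
contact_force: [0.4, 2.0, 5.6]
gripper_width: 10.0
grasp_force: 59.5
```

```bash
python3 - <<'E'
from plan import *
p,r=tip(-6,1,-.5)[0];save(p,r)
a=get_image("scene")["color"][110:270,220:420];b=get_image("top")["color"][130:290,190:390]
cv2.imwrite("pics/p5.png",np.hstack([cv2.resize(x,(400,320),interpolation=cv2.INTER_CUBIC) for x in(a,b)]))
s=read_state();print(load()[0],s["position"],s["contact_force"],s["wrist_torque"],s["joints"])
E
```

```text
[555.27052136  58.51558068 127.67190401] [555.91927765  59.42577984 128.06423176] [1.09995841 2.52057403 4.95656615] [ 1.17667152 -0.32558967  0.04988899] [ 0.63571025  0.68238175 -0.29758224  0.54488268 -1.43043331 -1.20492554]
```

View pics/p5.png

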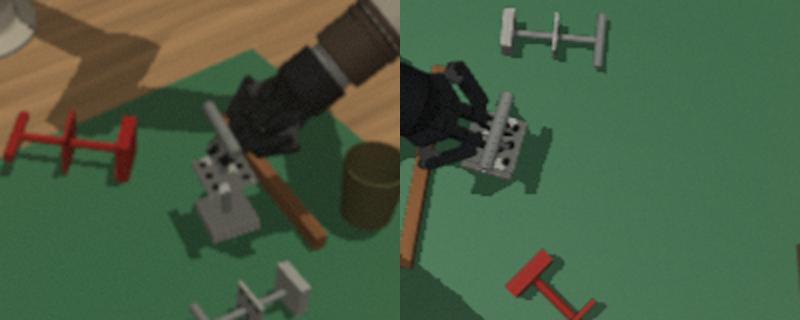

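carry_out --pt "0 0.035 0 -3 0 -2.6 -1" --pt "0 0.07 0 -6.2 0 -4.9 -1" --pt "0 0.07 0 -6.2 0 -4.9 -1"

```text
clock: 7.48
position: [558.0, 67.2, 126.8]
ee_rot: [-0.537, 0.689, -0.299, -0.384]
contact_force: [0.6, 3.3, 7.7]
gripper_width: 10.4
grasp_force: 59.9
```

carry_out --pt "0 0 0 0 0 0 -0.4" --pt "0 0 0 0 0 0 -0.4" --pt "0 0 0 0 0 0 -0.4" --pt "0 0 0 0 0 0 -0.4"

```text
clock: 7.98
position: [557.1, 65.9, 125.3]
ee_rot: [-0.537, 0.69, -0.298, -0.383]
contact_force: [-0.5, -0.0, -0.7]
gripper_width: 25.7
grasp_force: 0.0
```

```bash
python3 - <<'E'
from plan import *
p,r=load();save(p+r.apply([-6.2,0,-4.9]),r*R.from_rotvec([0,.07,0]))
ims=[get_image("scene"),get_image("top")]
a=ims[0]["color"][150:250,290:390];b=ims[1]["color"][150:250,180:280]
cv2.imwrite("pics/p6.png",np.hstack([cv2.resize(x,(400,400),interpolation=cv2.INTER_CUBIC) for x in(a,b)]))
s=read_state();print(load()[0],s["position"],s["contact_force"],s["wrist_torque"],s["joints"])
E
```

```text
[557.13950944  65.88911497 125.52997135] [557.19476705  66.05563817 125.50666477] [ 0.51055064 -0.18471365 -0.01841426] [ 1.61296436e+00 -3.96831591e-01 -4.15914121e-04] [ 0.65119638  0.7206086  -0.27981281  0.55793721 -1.4837737  -1.2266099 ]
```

View pics/p6.png

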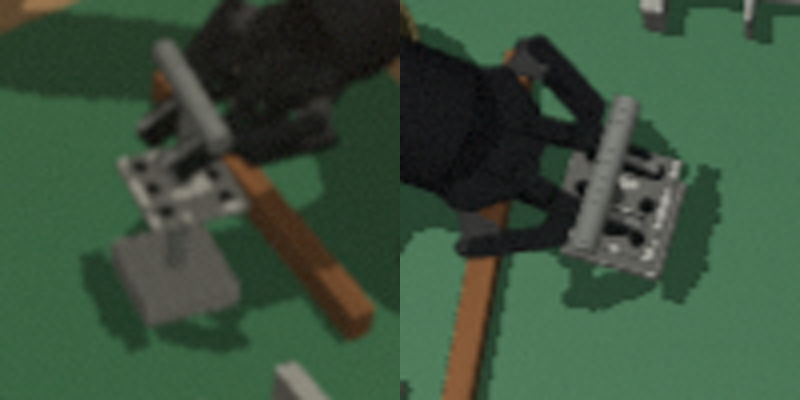

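The stand is upright and free. The foot is at about (175,275) in the left half, and the tray corners (683,160), (660,277) and (563,255) and bar ends (625,100)/(586,247) are at right. I'll measure its pose.

```bash
python3 - <<'E'
from plan import *
d=get_image("top");s=get_image("scene")
ft=lambda a:(np.array(a)-[400,0])/4+[180,150]-.4
fs=lambda a:np.array(a)/4+[290,150]-.4
ang=lambda v:np.degrees(np.arctan2(v[1],v[0]))
b=onplane(d,ft([(625,100),(586,247)]),163);print("bar",b.mean(0),ang(b[0]-b[1]),np.linalg.norm(b[0]-b[1]))
t=onplane(d,ft([(683,160),(660,277),(563,255)]),91);print("tray c",(t[0]+t[2])/2,ang(t[0]-t[1]),ang(t[1]-t[2]),np.linalg.norm(t[0]-t[1]),np.linalg.norm(t[1]-t[2]))
b=onplane(s,fs([(162,45),(222,142)]),163);print("sc bar",b.mean(0),ang(b[0]-b[1]))
t=onplane(s,fs([(120,157),(155,228),(245,208)]),91);print("sc tray",(t[0]+t[2])/2,ang(t[0]-t[1]),ang(t[2]-t[1]))
f=onplane(s,fs([(150,325),(240,300)]),0);print("sc foot bottom edge",f,ang(f[1]-f[0]))
l=onplane(s,fs([(343,325),(343,335)]),25);print(l)
# ledge from scene: near top edge line of face side, saturation mask
for n,im in(("top",d),("scene",s)):
    hsv=cv2.cvtColor(im["color"],cv2.COLOR_BGR2HSV)
    o=((hsv[...,0]<18)&(hsv[...,1]>110)&(hsv[...,2]>50)).astype(np.uint8)
    n1,_,st,_=cv2.connectedComponentsWithStats(o);print(n,[x.tolist() for x in st[1:] if 100<x[4]<3000])
E
```

```text
bar [559.42036006  72.6223835  163.        ] -12.879374225985552 86.52641461457952
tray c [552.52494278  68.05678338  91.        ] -9.504363187928318 -101.88640881596713 71.97972405843889 59.175663353242825
sc bar [557.59851304  77.73401775 163.        ] 165.41111355482732
sc tray [559.54262332  75.41075741  91.        ] 162.79819208387886 73.59106832688656
sc foot bottom edge [[5.81768747e+02 4.09271667e+01 1.13686838e-13]
 [5.96415114e+02 1.02684566e+02 0.00000000e+00]] 76.65823898256915
[[665.68725665 126.82993573  25.        ]
 [672.13723576 121.36570393  25.        ]]
top [[109, 181, 28, 112, 1930], [188, 214, 17, 50, 363]]
scene [[0, 0, 74, 27, 702], [214, 17, 14, 16, 116], [415, 65, 15, 15, 126], [346, 188, 37, 46, 440]]
```

```bash
python3 - <<'E'
from plan import *
p0,r0=load();C=np.array([559,74,0]);n=np.array([.138,.990,0]);out=[]
for i in range(1,16):
    q=R.from_euler("z",6.1*i/15,degrees=True)
    out.append((C+q.apply(p0-C)+n*36*i/15+[0,0,.5],q*r0))
plan(out,-1);print(load()[0])
E
```

```text
[[0.006, 0.0, -0.004, -0.8, 0.2, -2.3, -1], [0.012, 0.0, -0.008, -2.1, 0.4, -4.3, -1], [0.018, 0.0, -0.011, -3.4, 0.6, -6.3, -1], [0.024, 0.0, -0.015, -4.6, 0.8, -8.4, -1], [0.03, 0.0, -0.019, -5.9, 1.0, -10.4, -1]]
[[0.006, 0.0, -0.004, -1.3, 0.1, -2.0, -1], [0.012, 0.0, -0.007, -2.5, 0.3, -4.1, -1], [0.018, 0.0, -0.011, -3.8, 0.4, -6.1, -1], [0.024, 0.0, -0.015, -5.1, 0.5, -8.1, -1], [0.03, 0.0, -0.019, -6.3, 0.6, -10.2, -1]]
[[0.006, 0.0, -0.003, -1.3, 0.0, -2.0, -1], [0.012, 0.0, -0.007, -2.6, 0.1, -4.0, -1], [0.018, 0.0, -0.011, -3.8, 0.1, -6.1, -1], [0.024, 0.0, -0.015, -5.1, 0.2, -8.1, -1], [0.03, 0.0, -0.018, -6.4, 0.2, -10.1, -1]]
[562.9628597  101.36478855 125.98994084]
```

carry_out --pt "0 0 0 0 0 0 -1" --pt "0 0 0 0 0 0 -1" --pt "0 0 0 0 0 0 -1" --pt "0 0 0 0 0 0 -1"

```text
clock: 8.68
position: [557.5, 66.2, 125.7]
ee_rot: [-0.537, 0.69, -0.298, -0.383]
contact_force: [2.4, -0.8, 1.3]
gripper_width: 10.6
grasp_force: 58.3
```

carry_out --pt "0.006 0 -0.004 -0.8 0.2 -2.3 -1" --pt "0.012 0 -0.008 -2.1 0.4 -4.3 -1" --pt "0.018 0 -0.011 -3.4 0.6 -6.3 -1" --pt "0.024 0 -0.015 -4.6 0.8 -8.4 -1" --pt "0.03 0 -0.019 -5.9 1.0 -10.4 -1"

```text
clock: 9.3
position: [558.8, 77.7, 126.4]
ee_rot: [-0.549, 0.68, -0.305, -0.378]
contact_force: [0.5, -4.1, 2.4]
gripper_width: 10.4
grasp_force: 58.8
```

carry_out --pt "0.006 0 -0.004 -1.3 0.1 -2.0 -1" --pt "0.012 0 -0.007 -2.5 0.3 -4.1 -1" --pt "0.018 0 -0.011 -3.8 0.4 -6.1 -1" --pt "0.024 0 -0.015 -5.1 0.5 -8.1 -1" --pt "0.03 0 -0.019 -6.3 0.6 -10.2 -1"

```text
clock: 9.93
position: [560.9, 89.6, 126.6]
ee_rot: [-0.561, 0.67, -0.311, -0.373]
contact_force: [-0.0, -4.6, 3.8]
gripper_width: 10.4
grasp_force: 58.9
```

carry_out --pt "0.006 0 -0.003 -1.3 0 -2.0 -1" --pt "0.012 0 -0.007 -2.6 0.1 -4.0 -1" --pt "0.018 0 -0.011 -3.8 0.1 -6.1 -1" --pt "0.024 0 -0.015 -5.1 0.2 -8.1 -1" --pt "0.03 0 -0.018 -6.4 0.2 -10.1 -1"

```text
clock: 10.55
position: [562.7, 101.2, 126.7]
ee_rot: [-0.572, 0.66, -0.318, -0.367]
contact_force: [-0.5, -5.9, 3.1]
gripper_width: 10.5
grasp_force: 59.0
```

```bash
python3 - <<'E'
from plan import *
ims=[get_image("scene"),get_image("top")]
a=ims[0]["color"][130:250,280:400];b=ims[1]["color"][140:260,160:280]
cv2.imwrite("pics/p7.png",np.hstack([cv2.resize(x,(400,400),interpolation=cv2.INTER_CUBIC) for x in(a,b)]))
s=read_state();print(load()[0],s["position"],s["contact_force"],s["joints"].round(2))
p,r=load();print(r.inv().apply([.138,.990,0]))
E
```

```text
[562.9628597  101.36478855 125.98994084] [562.72639491 101.40638576 126.66325684] [-0.42278529 -5.20146575  4.23329273] [ 0.71  0.72 -0.29  0.6  -1.47 -1.21]
[-0.52887675  0.00378372 -0.84818575]
```

View pics/p7.png

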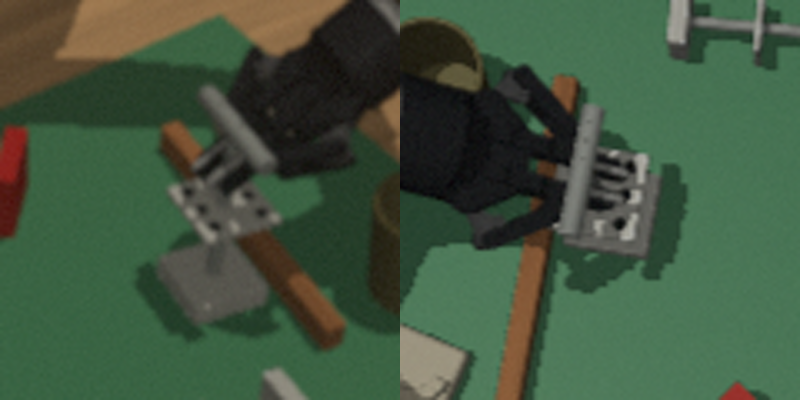

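Upright and almost at the ledge: in the left half the foot is at (215,280) with a small gap to the ledge at (270,270), and its side is parallel. I'll creep in while watching the force.

carry_out --pt "0 0 0 -0.5 0 -0.8 -1" --pt "0 0 0 -1.1 0 -1.7 -1" --pt "0 0 0 -1.6 0 -2.5 -1" --pt "0 0 0 -2.1 0 -3.4 -1"

```text
clock: 11.15
position: [563.3, 105.0, 127.2]
ee_rot: [-0.572, 0.66, -0.318, -0.368]
contact_force: [-1.4, -5.7, 5.3]
gripper_width: 10.5
grasp_force: 59.5
```

carry_out --pt "0 0 0 -0.5 0 -0.8 -1" --pt "0 0 0 -1.1 0 -1.7 -1"

```text
clock: 11.4
position: [563.5, 106.7, 127.5]
ee_rot: [-0.572, 0.66, -0.319, -0.368]
contact_force: [-0.4, -6.7, 5.5]
gripper_width: 10.5
grasp_force: 59.8
```

carry_out --pt "0 0 0 -0.5 0 -0.9 -1" --pt "0 0 0 -0.5 0 -0.9 -1"

```text
clock: 11.65
position: [563.8, 108.2, 127.6]
ee_rot: [-0.572, 0.66, -0.318, -0.368]
contact_force: [-0.8, -5.4, 5.8]
gripper_width: 10.2
grasp_force: 59.8
```

carry_out --pt "0 0 0 -0.5 0 -0.9 -1" --pt "0 0 0 -0.5 0 -0.9 -1"

```text
clock: 11.9
position: [563.9, 109.0, 127.7]
ee_rot: [-0.572, 0.66, -0.319, -0.368]
contact_force: [-0.8, -6.2, 6.3]
gripper_width: 10.2
grasp_force: 60.0
```

carry_out --pt "0 0 0 -0.5 0 -0.9 -1" --pt "0 0 0 -0.5 0 -0.9 -1"

```text
clock: 12.15
position: [564.0, 109.8, 127.8]
ee_rot: [-0.572, 0.66, -0.319, -0.368]
contact_force: [-0.7, -6.5, 6.2]
gripper_width: 10.2
grasp_force: 60.1
```

carry_out --pt "0 0 0 -0.5 0 -0.9 -1" --pt "0 0 0 -0.5 0 -0.9 -1"

```text
clock: 12.4
position: [564.3, 111.2, 127.8]
ee_rot: [-0.572, 0.66, -0.319, -0.368]
contact_force: [-1.1, -4.9, 7.0]
gripper_width: 10.6
grasp_force: 60.1
```

carry_out --pt "0 0 0 -0.5 0 -0.9 -1" --pt "0 0 0 -0.5 0 -0.9 -1"

```text
clock: 12.65
position: [564.4, 112.2, 127.9]
ee_rot: [-0.572, 0.66, -0.319, -0.368]
contact_force: [-1.0, -5.8, 5.1]
gripper_width: 10.5
grasp_force: 60.3
```

```bash
python3 - <<'E'
from plan import *
p,r=load();p=p+r.apply([-2.1-1.1-2.5,0,-3.4-1.7-4.5]);save(p,r)
st=read_state();print(p,st["position"],st["contact_force"],st["wrist_torque"])
s=get_image("scene");cv2.imwrite("pics/tmp2.png",s["color"])
# predicted pixels of the face's foot line (z=0 / z=25) and foot bottom corners for candidates
g=s["color"][190:240,330:365]
hsv=cv2.cvtColor(s["color"],cv2.COLOR_BGR2HSV)
for row in range(196,228,3):
    print(row,[tuple(int(v) for v in hsv[row,c]) for c in range(336,372,3)])
E
```

```text
[564.54573003 112.41402549 126.23260227] [564.39832293 112.19660758 127.89366105] [-0.9752447  -5.84304665  5.08917704] [-1.07949218  0.13205936  0.06640161]
196 [(67, 106, 99), (67, 98, 94), (25, 26, 118), (23, 30, 112), (17, 31, 58), (21, 30, 85), (23, 30, 101), (23, 26, 89), (26, 24, 85), (39, 30, 86), (54, 55, 70), (65, 107, 62)]
199 [(66, 106, 91), (68, 106, 65), (62, 68, 64), (24, 30, 129), (23, 28, 119), (21, 38, 87), (15, 66, 77), (15, 118, 69), (18, 112, 64), (61, 99, 62), (66, 109, 61), (65, 100, 61)]
202 [(65, 88, 67), (55, 47, 70), (46, 37, 75), (34, 29, 71), (30, 25, 71), (13, 92, 64), (17, 173, 56), (14, 157, 70), (14, 158, 68), (24, 114, 56), (67, 111, 60), (66, 105, 61)]
205 [(27, 27, 84), (23, 27, 84), (33, 28, 83), (34, 25, 72), (30, 23, 78), (27, 33, 85), (16, 134, 55), (11, 142, 61), (14, 149, 70), (14, 157, 65), (41, 86, 59), (67, 113, 61)]
208 [(30, 27, 86), (24, 30, 85), (30, 26, 77), (42, 18, 71), (30, 22, 81), (26, 24, 85), (21, 32, 80), (14, 147, 59), (13, 142, 63), (13, 151, 71), (15, 158, 68), (49, 87, 56)]
211 [(27, 29, 87), (33, 27, 86), (30, 29, 80), (3
[... 313 characters left out ...]
 30, 76), (30, 21, 86), (27, 30, 85), (27, 27, 84), (27, 30, 85), (24, 29, 89), (26, 23, 87), (27, 29, 88), (41, 36, 79), (21, 113, 54), (15, 143, 59), (13, 148, 100)]
220 [(34, 28, 72), (30, 25, 81), (27, 29, 87), (23, 27, 85), (27, 27, 84), (23, 27, 85), (27, 30, 85), (39, 31, 83), (62, 67, 65), (64, 98, 57), (16, 155, 56), (13, 147, 59)]
223 [(56, 56, 64), (33, 29, 78), (26, 25, 83), (33, 31, 82), (41, 37, 75), (58, 58, 66), (64, 86, 65), (65, 111, 78), (66, 107, 62), (64, 96, 61), (60, 86, 59), (14, 136, 60)]
226 [(66, 107, 62), (56, 59, 69), (65, 90, 65), (66, 109, 68), (67, 110, 67), (66, 115, 60), (67, 115, 60), (66, 111, 60), (68, 100, 61), (66, 100, 64), (68, 115, 62), (44, 83, 52)]
```

carry_out --pt "0 0 0 0 0 0 -0.3" --pt "0 0 0 0 0 0 -0.3" --pt "0 0 0 0 0 0 -0.3" --pt "0 0 0 0 0 0 -0.3"

```text
clock: 13.2
position: [564.8, 113.1, 126.1]
ee_rot: [-0.573, 0.661, -0.318, -0.366]
contact_force: [-0.3, -0.7, 0.9]
gripper_width: 30.1
grasp_force: 0.0
```

```bash
python3 - <<'E'
from plan import *
st=read_state();print(st["position"],st["contact_force"],st["wrist_torque"],st["gripper_width"])
s=get_image("scene");t=get_image("top");cv2.imwrite("pics/tmp3.png",t["color"])
a=s["color"][170:240,310:410];b=t["color"][160:230,180:280]
cv2.imwrite("pics/p8.png",np.vstack([cv2.resize(x,(428,300),interpolation=cv2.INTER_CUBIC) for x in(a,b)]))
E
```

```text
[564.78619525 113.11221438 126.0504274 ] [-0.29543332 -0.73523587  0.89817825] [ 1.67211773 -0.24606199 -0.00204272] 30.093769630511247
```

View pics/p8.png

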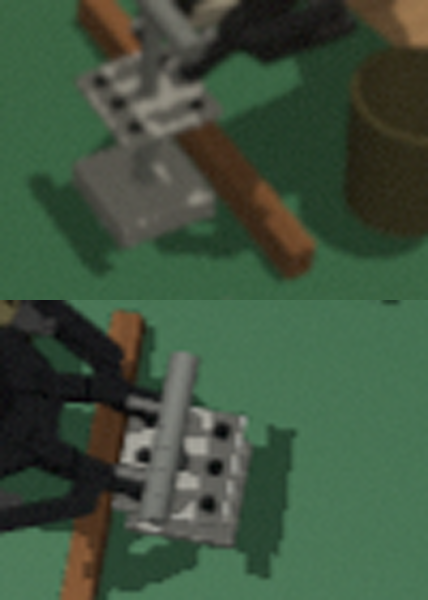

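The stand is free and upright. In the upper half the foot's near corners are (122,248) and (213,213) and the ledge end is at (283,277). I'll measure the remaining gap from edge pixels.

```bash
python3 - <<'E'
from plan import *
s=get_image("scene");im=s["color"]
hsv=cv2.cvtColor(im,cv2.COLOR_BGR2HSV).astype(int)
# ledge face/bench boundary pixels in scene (rows below the foot): first brown column from the left
pts=[]
for r in range(219,233):
    for c in range(350,385):
        if hsv[r,c,0]<25 and hsv[r,c,1]>100: pts.append((c-.5,r));break
P=onplane(s,pts,0);print(P[:,:2].round(1).tolist())
n=np.array([np.sin(np.radians(7.95)),np.cos(np.radians(7.95))]);print("n.p of face base",(P[:,:2]@n).round(1), "fit", np.array([530.9,151.])@n,np.array([530.9,154.5])@n)
fs=lambda a:np.array(a)/4.28+[310,170]-.4
f=onplane(s,fs([(122,248),(213,213)]),0)[:,:2];print("foot bottom near edge",f,f@n,np.degrees(np.arctan2(*(f[1]-f[0])[::-1])))
f=onplane(s,fs([(122,232),(213,193),(73,163)]),18)[:,:2];print("foot top",f,f@n,np.degrees(np.arctan2(*(f[1]-f[0])[::-1])),np.degrees(np.arctan2(*(f[0]-f[2])[::-1])))
t=get_image("top");ft=lambda a:(np.array(a)-[0,300])/4.28+[180,160]-.4
b=onplane(t,ft([(186,355),(158,520)]),163);print("bar",b.mean(0),b.mean(0)[:2]@n,np.degrees(np.arctan2(*(b[0]-b[1])[1::-1])))
q=onplane(t,ft([(248,415),(233,545)]),91);print("tray edge",(q[:,:2]@n),np.degrees(np.arctan2(*(q[0]-q[1])[1::-1])))
E
```

```text
[[602.2, 147.7], [605.0, 145.4], [609.2, 145.3], [613.4, 145.2], [617.6, 145.0], [621.8, 144.9], [624.5, 142.7], [630.1, 144.7], [632.8, 142.4], [637.0, 142.3], [641.1, 142.2], [643.7, 140.0], [647.8, 139.9], [651.9, 139.8]]
n.p of face base [229.6 227.7 228.1 228.6 229.1 229.5 227.7 230.5 228.6 229.  229.5 227.7
 228.1 228.6] fit 222.9769429632117 226.44330496406923
foot bottom near edge [[588.19954714  71.49696013]
 [595.8256905  135.63967932]] [152.16303141 216.74404742] 83.21974050765982
foot top [[590.28522243  68.21473984]
 [595.05936499 133.88190479]
 [527.75671839  78.42912581]] [149.20082346 214.89717699 150.66879332] 85.84179087364218 -9.277645021174418
bar [561.83022934  97.80617373 163.        ] 174.5722802005443 -7.523094074040836
tray edge [144.86913241 140.82339133] -4.813881827158219
```

The gap is about 13 mm. The high pull leaned the stand, and it dropped flat on release. I'll back out, go round to the far side and push low on the foot with closed fingertips.

```bash
cat >> plan.py <<'E'
YL=np.radians(-97.95); N=np.array([-np.cos(YL),-np.sin(YL),0])
def push_tcp(c,tilt=35,zc=9.5):
    "tcp so that the forward upper corner of the closed tips is at bench point c"
    r=toolrot(-tilt,YL);t=np.radians(tilt)
    tip=np.array([c[0],c[1],0])-N*11*np.cos(t)+[0,0,zc]
    return tip-r.apply([0,0,14]),r
E
python3 - <<'E'
from plan import *
def leg(p,r,n,g): plan(interp(np.array(p,float),r,n),g)
p,r=load()
print("A");leg(p-r.apply([0,0,90]),r,4,-0.3)
print("B");leg([552,120,330],toolrot(5,YL),6,-1)
print("C");leg([540,-30,250],toolrot(-35,YL),4,-1)
q,r=push_tcp(np.array([556.6,71.3])-22*N[:2])
print("D",q);leg(q+[0,-30,60],r,5,-1)
print("E");leg(q,r,4,-1)
E
```

```text
A
[[0.0, 0.0, -0.0, -0.0, 0.0, -22.5, -0.3], [0.0, 0.0, -0.0, -0.0, 0.0, -45.0, -0.3], [0.0, 0.0, -0.0, -0.0, -0.0, -67.5, -0.3], [0.0, 0.0, -0.0, -0.0, 0.0, -90.0, -0.3]]
B
[[0.0, -0.154, -0.001, 28.3, 2.3, -3.8, -1], [0.001, -0.309, -0.001, 56.6, 4.5, -7.6, -1], [0.001, -0.463, -0.002, 84.9, 6.8, -11.3, -1], [0.001, -0.617, -0.002, 113.3, 9.0, -15.1, -1], [0.002, -0.772, -0.003, 141.6, 11.3, -18.9, -1]]
[[0.0, -0.154, 0.0, 17.6, 2.3, -22.4, -1]]
C
[[0.0, -0.175, -0.0, 35.7, -2.2, 23.2, -1], [0.0, -0.349, -0.0, 71.3, -4.5, 46.4, -1], [0.0, -0.524, -0.0, 107.0, -6.7, 69.6, -1], [0.0, -0.698, -0.0, 142.7, -8.9, 92.7, -1]]
D [551.20031877  32.63447239  20.96812862]
[[0.0, -0.0, -0.0, 13.8, -1.3, 31.6, -1], [0.0, -0.0, -0.0, 27.7, -2.7, 63.2, -1], [0.0, -0.0, -0.0, 41.5, -4.0, 94.8, -1], [0.0, -0.0, -0.0, 55.4, -5.3, 126.4, -1], [0.0, -0.0, -0.0, 69.2, -6.6, 157.9, -1]]
E
[[0.0, -0.0, -0.0, 2.5, 1.0, 16.6, -1], [0.0, -0.0, -0.0, 5.0, 2.0, 33.1, -1], [0.0, -0.0, -0.0, 7.6, 3.1, 49.7, -1], [0.0, -0.0, -0.0, 10.1, 4.1, 66.2, -1]]
```

carry_out --pt "0 0 0 0 0 -22.5 -0.3" --pt "0 0 0 0 0 -45 -0.3" --pt "0 0 0 0 0 -67.5 -0.3" --pt "0 0 0 0 0 -90 -0.3"

```text
clock: 13.9
position: [575.5, 188.8, 174.3]
ee_rot: [-0.573, 0.661, -0.318, -0.366]
contact_force: [1.2, -0.1, -0.4]
gripper_width: 29.8
grasp_force: 0.0
```

carry_out --pt "0 -0.154 -0.001 28.3 2.3 -3.8 -1" --pt "0.001 -0.309 -0.001 56.6 4.5 -7.6 -1" --pt "0.001 -0.463 -0.002 84.9 6.8 -11.3 -1" --pt "0.001 -0.617 -0.002 113.3 9.0 -15.1 -1" --pt "0.002 -0.772 -0.003 141.6 11.3 -18.9 -1"

```text
clock: 14.52
position: [555.6, 131.3, 305.5]
ee_rot: [-0.652, 0.749, -0.077, -0.088]
contact_force: [0.3, -0.8, 0.1]
gripper_width: 0.0
grasp_force: 0.0
```

carry_out --pt "0 -0.154 0 17.6 2.3 -22.4 -1"

```text
clock: 14.65
position: [551.6, 119.9, 331.6]
ee_rot: [-0.656, 0.754, -0.027, -0.03]
contact_force: [0.3, 0.0, 0.1]
gripper_width: -0.4
grasp_force: 0.0
```

carry_out --pt "0 -0.175 0 35.7 -2.2 23.2 -1" --pt "0 -0.349 0 71.3 -4.5 46.4 -1" --pt "0 -0.524 0 107.0 -6.7 69.6 -1" --pt "0 -0.698 0 142.7 -8.9 92.7 -1"

```text
clock: 15.15
position: [540.1, -30.5, 251.1]
ee_rot: [-0.626, 0.718, 0.198, 0.231]
contact_force: [0.3, -0.1, -1.3]
gripper_width: -0.1
grasp_force: 0.0
```

```bash
python3 - <<'E'
from plan import *
st=read_state();print(st["position"],R.from_quat(st["ee_rot"]).as_matrix().round(3).tolist(),toolrot(-35,YL).as_matrix().round(3).tolist(),st["contact_force"],st["joints"])
s=get_image("scene")
hsv=cv2.cvtColor(s["color"],cv2.COLOR_BGR2HSV)
m=((hsv[...,1]<60)&(hsv[...,2]>60)).astype(np.uint8);w=np.zeros_like(m);w[150:235,300:372]=m[150:235,300:372]
print([cv2.boundingRect(c)+(cv2.contourArea(c),) for c in cv2.findContours(w,0,2)[0] if cv2.contourArea(c)>60])
E
```

```text
[540.12198219 -30.5223938  251.14911057] [[-0.11, -0.99, 0.083], [-0.808, 0.138, 0.573], [-0.579, -0.005, -0.815]] [[-0.113, -0.99, 0.079], [-0.811, 0.138, 0.568], [-0.574, 0.0, -0.819]] [ 0.25192944 -0.13108323 -1.25958033] [-0.12350182  0.2932234  -0.01425853 -0.64237965 -1.30945642  0.1730053 ]
[(327, 156, 44, 72, 1585.5)]
```

carry_out --pt "0 0 0 13.8 -1.3 31.6 -1" --pt "0 0 0 27.7 -2.7 63.2 -1" --pt "0 0 0 41.5 -4.0 94.8 -1" --pt "0 0 0 55.4 -5.3 126.4 -1" --pt "0 0 0 69.2 -6.6 157.9 -1"

```text
clock: 15.82
position: [551.2, 3.2, 80.1]
ee_rot: [-0.626, 0.719, 0.197, 0.227]
contact_force: [0.4, 0.8, 0.2]
gripper_width: 0.0
grasp_force: 0.0
```

carry_out --pt "0 0 0 2.5 1.0 16.6 -1" --pt "0 0 0 5.0 2.0 33.1 -1" --pt "0 0 0 7.6 3.1 49.7 -1" --pt "0 0 0 10.1 4.1 66.2 -1" --pt "0 0 0 10.1 4.1 66.2 -1"

```text
clock: 16.45
position: [550.7, 33.6, 19.9]
ee_rot: [-0.626, 0.719, 0.198, 0.226]
contact_force: [-0.7, -1.1, 1.4]
gripper_width: 0.3
grasp_force: 0.0
```

```bash
python3 - <<'E'
from plan import *
p,r=load();print(p,read_state()["position"],"per mm along N:",r.inv().apply(N),"up",r.inv().apply([0,0,1]))
E
```

```text
[551.19373998  32.59986306  20.98608831] [550.6776988   33.57592108  19.94143895] per mm along N: [-8.19216637e-01  1.91883128e-05  5.73484177e-01] up [-5.73484163e-01  1.90913382e-04 -8.19216625e-01]
```

carry_out --pt "0 0 0 -2.9 0 2.0 -1" --pt "0 0 0 -5.7 0 4.0 -1" --pt "0 0 0 -8.6 0 6.0 -1" --pt "0 0 0 -11.5 0 8.0 -1"

```text
clock: 16.95
position: [553.5, 47.0, 21.4]
ee_rot: [-0.626, 0.719, 0.197, 0.227]
contact_force: [-0.3, -1.1, 1.1]
gripper_width: -0.1
grasp_force: 0.0
```

carry_out --pt "0 0 0 -1.2 0 0.9 -1" --pt "0 0 0 -2.5 0 1.7 -1" --pt "0 0 0 -3.7 0 2.6 -1" --pt "0 0 0 -4.9 0 3.4 -1"

```text
clock: 17.45
position: [554.1, 52.8, 21.0]
ee_rot: [-0.626, 0.719, 0.198, 0.227]
contact_force: [-0.4, -0.8, 0.2]
gripper_width: 0.0
grasp_force: 0.0
```

carry_out --pt "0 0 0 -1.2 0 0.9 -1" --pt "0 0 0 -2.5 0 1.7 -1" --pt "0 0 0 -3.7 0 2.6 -1" --pt "0 0 0 -4.9 0 3.4 -1"

```text
clock: 17.95
position: [554.9, 58.8, 21.1]
ee_rot: [-0.626, 0.719, 0.198, 0.227]
contact_force: [0.3, 0.2, -0.1]
gripper_width: 0.2
grasp_force: 0.0
```

carry_out --pt "0 0 0 -0.8 0 0.6 -1" --pt "0 0 0 -1.6 0 1.1 -1" --pt "0 0 0 -2.5 0 1.7 -1" --pt "0 0 0 -3.3 0 2.3 -1"

```text
clock: 18.45
position: [555.6, 62.1, 21.1]
ee_rot: [-0.626, 0.72, 0.197, 0.227]
contact_force: [-0.1, -3.7, 1.8]
gripper_width: 0.0
grasp_force: 2.2
```

carry_out --pt "0 0 0 -0.8 0 0.6 -1" --pt "0 0 0 -1.6 0 1.1 -1" --pt "0 0 0 -2.5 0 1.7 -1" --pt "0 0 0 -3.3 0 2.3 -1"

```text
clock: 18.95
position: [556.0, 66.8, 21.1]
ee_rot: [-0.626, 0.719, 0.198, 0.227]
contact_force: [-0.9, -4.2, 0.6]
gripper_width: 0.0
grasp_force: 2.0
```

```bash
python3 - <<'E'
from plan import *
p,r=load();save(p+r.apply([-11.5-9.8-6.6,0,8+6.8+4.6]),r);st=read_state();print(load()[0],st["position"],st["contact_force"],st["wrist_torque"])
s=get_image("scene")
for im,n in((cv2.imread("pics/tmp2.png"),"old"),(s["color"],"now")):
    hsv=cv2.cvtColor(im,cv2.COLOR_BGR2HSV).astype(int)
    for r in (210,213,216,218,220):
        row=hsv[r,318:375];g=[318+i for i in range(57) if row[i,1]<60 and row[i,2]>60];b=[318+i for i in range(57) if row[i,0]<22 and row[i,1]>100]
        print(n,r,"grey",g[0] if g else 0,g[-1] if g else 0,"brown from",b[0] if b else 0)
E
```

```text
[555.89438196  66.25491363  21.09349395] [556.03379362  66.7683702   21.09969787] [-0.87810267 -4.17786619  0.62458585] [-2.04001683  0.27713473  0.01342312]
old 210 grey 327 356 brown from 358
old 213 grey 329 359 brown from 360
old 216 grey 331 361 brown from 363
old 218 grey 333 360 brown from 364
old 220 grey 334 359 brown from 366
now 210 grey 331 358 brown from 360
now 213 grey 322 361 brown from 363
now 216 grey 335 362 brown from 364
now 218 grey 335 362 brown from 364
now 220 grey 335 360 brown from 366
```

In contact, sliding at about 4 N. I'll keep creeping.

carry_out --pt "0 0 0 -0.8 0 0.6 -1" --pt "0 0 0 -1.6 0 1.1 -1" --pt "0 0 0 -2.5 0 1.7 -1"

```text
clock: 19.38
position: [556.4, 69.8, 21.1]
ee_rot: [-0.626, 0.719, 0.198, 0.227]
contact_force: [0.0, -3.3, -0.4]
gripper_width: 0.1
grasp_force: 1.7
```

carry_out --pt "0 0 0 -0.8 0 0.6 -1" --pt "0 0 0 -1.6 0 1.1 -1"

```text
clock: 19.62
position: [557.0, 70.7, 21.1]
ee_rot: [-0.626, 0.72, 0.197, 0.227]
contact_force: [-0.6, -8.2, 0.4]
gripper_width: 0.2
grasp_force: 3.6
```

carry_out --pt "0 0 0 -0.8 0 0.6 -1"

```text
clock: 19.75
position: [557.6, 71.0, 21.1]
ee_rot: [-0.626, 0.72, 0.196, 0.227]
contact_force: [-0.3, -10.1, 1.6]
gripper_width: 0.0
grasp_force: 5.0
```

carry_out --pt "0 0 0 -0.8 0 0.6 -1"

```text
clock: 19.88
position: [557.7, 71.1, 21.1]
ee_rot: [-0.627, 0.72, 0.195, 0.226]
contact_force: [-1.6, -13.7, 3.2]
gripper_width: 0.5
grasp_force: 6.8
```

Force climbs while the position stalls, so the foot is on the ledge. I'll hold briefly, then check.

carry_out --pt "0 0 0 -0.4 0 0.3 -1" --pt "0 0 0 -0.4 0 0.3 -1" --pt "0 0 0 -0.4 0 0.3 -1"

```text
clock: 20.25
position: [557.6, 71.1, 21.1]
ee_rot: [-0.627, 0.72, 0.195, 0.226]
contact_force: [-1.6, -12.2, 2.7]
gripper_width: 0.4
grasp_force: 6.5
```

carry_out --pt "0 0 0 4.1 0 -2.9 -1" --pt "0 0 0 8.2 0 -5.7 -1" --pt "0 0 0 20.5 0 -14.3 -1" --pt "0 0 0 41 0 -28.7 -1" --pt "0 0 0 50 0 -60 -1"

```text
clock: 20.88
position: [545.3, -1.4, 40.3]
ee_rot: [-0.625, 0.72, 0.199, 0.226]
contact_force: [1.7, -0.6, -0.3]
gripper_width: -0.3
grasp_force: 0.0
```

```bash
python3 - <<'E'
from plan import *
st=read_state();print(st["position"],st["contact_force"])
s=get_image("scene");t=get_image("top");hsv=cv2.cvtColor(s["color"],cv2.COLOR_BGR2HSV).astype(int)
for r in range(204,226,2):
    row=hsv[r,318:380];g=[318+i for i in range(62) if row[i,1]<60 and row[i,2]>60];b=[318+i for i in range(62) if row[i,0]<22 and row[i,1]>100];print(r,"grey",g[:1],g[-1:],"brown",b[:1],b[-1:])
h2=cv2.cvtColor(t["color"],cv2.COLOR_BGR2HSV)
m=((h2[...,1]<60)&(h2[...,2]>60)).astype(np.uint8)[150:240,180:275]
for c in cv2.findContours(m,0,2)[0]:
    if cv2.contourArea(c)>60: print(cv2.minAreaRect(c),cv2.contourArea(c))
cv2.imwrite("pics/p9.png",np.vstack([cv2.resize(x,(428,300),interpolation=cv2.INTER_CUBIC) for x in(s["color"][170:240,310:410],t["color"][160:230,180:280])]))
E
```

```text
[545.33848617  -1.37888601  40.33745882] [ 1.66679176 -0.57927198 -0.27518491]
204 grey [337] [355] brown [357] [364]
206 grey [332] [357] brown [359] [366]
208 grey [331] [359] brown [360] [367]
210 grey [331] [360] brown [362] [369]
212 grey [331] [362] brown [364] [370]
214 grey [333] [363] brown [365] [372]
216 grey [335] [363] brown [365] [374]
218 grey [336] [363] brown [365] [375]
220 grey [337] [360] brown [366] [377]
222 grey [339] [354] brown [368] [379]
224 grey [340] [349] brown [369] [379]
((83.0, 79.5), (19.0, 22.0), 90.0) 298.0
((38.37706756591797, 42.956878662109375), (30.798580169677734, 43.39215087890625), 9.865806579589844) 935.5
((87.83151245117188, 39.350685119628906), (17.8487548828125, 79.56044006347656), 6.009005546569824) 621.5
```

```bash
python3 - <<'E'
from plan import *
t=get_image("top");h2=cv2.cvtColor(t["color"],cv2.COLOR_BGR2HSV)
m=((h2[...,1]<60)&(h2[...,2]>60)).astype(np.uint8);m[:150]=0;m[240:]=0;m[:,:180]=0;m[:,250:]=0
L=[];Q=[]
for r in range(165,222):
    x=np.where(m[r])[0]
    if len(x)>2: L.append((x.min()-.5,r));Q.append((x.max()+.5,r))
print(L[0],L[-1],[q[0] for q in L],[q[0] for q in Q])
def ang(P,z):
    P=onplane(t,P,z)[:,:2].astype(np.float32);v=cv2.fitLine(P,cv2.DIST_HUBER,0,.01,.01).ravel();return np.degrees(np.arctan(v[1]/v[0])),v[2:]
print("bar side",ang(L[3:-3],163),"tray far edge",ang([q for q in Q if 190<q[1]<208],91),"ledge -7.95")
E
```

```text
(np.float64(211.5), 171) (np.float64(226.5), 216) [np.float64(211.5), np.float64(211.5), np.float64(211.5), np.float64(211.5), np.float64(211.5), np.float64(210.5), np.float64(210.5), np.float64(210.5), np.float64(210.5), np.float64(210.5), np.float64(210.5), np.float64(204.5), np.float64(204.5), np.float64(204.5), np.float64(204.5), np.float64(204.5), np.float64(203.5), np.float64(203.5), np.float64(203.5), np.float64(203.5), np.float64(203.5), np.float64(202.5), np.float64(202.5), np.float64(202.5), np.float64(202.5), np.float64(202.5), np.float64(202.5), np.float64(201.5), np.float64(201.5), np.float64(201.5), np.float64(201.5), np.float64(201.5), np.float64(200.5), np.float64(200.5), np.float64(200.5), np.float64(200.5), np.float64(200.5), np.float64(203.5), np.float64(204.5), np.float64(204.5), np.float64(204.5), np.float64(204.5), np.float64(206.5), np.float64(213.5), np.float64(218.5), np.float64(226.5)] [np.float64(217.5), np.float64(218.5), np.float64(218.5), np.float64(218.5), np.float64(218.5), np.float64(218.5), np.float64(217.5), np.float64(217.5), np.float64(217.5), np.
[... 172 characters left out ...]
loat64(231.5), np.float64(230.5), np.float64(232.5), np.float64(233.5), np.float64(233.5), np.float64(233.5), np.float64(233.5), np.float64(233.5), np.float64(233.5), np.float64(233.5), np.float64(232.5), np.float64(232.5), np.float64(232.5), np.float64(232.5), np.float64(232.5), np.float64(232.5), np.float64(231.5), np.float64(231.5), np.float64(231.5), np.float64(231.5), np.float64(231.5), np.float64(230.5), np.float64(231.5), np.float64(230.5), np.float64(230.5), np.float64(230.5), np.float64(230.5), np.float64(230.5)]
bar side (np.float32(-9.303762), array([554.3906 , 135.47084], dtype=float32)) tray far edge (np.float32(-6.035179), array([557.5327,  74.5649], dtype=float32)) ledge -7.95
```

```bash
python3 -c "
from bench import *
print(job_done())"
```

```text
the job is handed in; nothing more can be done
None
```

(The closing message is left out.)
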